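Back the drum index wheel up one notch

TASK

The drum's hand-index wheel was clicked on one notch too far. Working gently with the fingertips only and gripping nothing, tip the thumb lever away from the wheel so that the pawl lifts clear of the ratchet teeth, push the star wheel's top spoke towards the pawl's pivot until the wheel has gone back exactly one notch, then tip the lever upright again so that the pawl sits fully down in its new notch. Leave all the loose things around it where they are.

Things in the scene. Friction and masses are not known exactly. Their poses are not given: they have to be found in the camera images.
- unit: Grey hand-index unit fixed to the table. Origin on the table, below the shaft; x along the wheel shaft (120 mm up; robot on the -x side), y towards the pawl's pivot. Base 170 x 290 mm (y -130 to 160), 12 thick. Star wheel in the plane x = -55 mm, ratchet and pawl in x = +42 mm, pedestal between up to z 154 mm; post by the pivot (x 1 to 19, y 72 to 122 mm) up to z 212 mm
- star_hub (a point): Centre of the star wheel, on the shaft axis, 120 mm above the table. Hub 52 mm across, 8 radial spokes 45 degrees apart: round bars 10 mm thick (black sleeves look 13), reaching 101 mm from the axis, gaps between them open. Star and ratchet wheel are one rigid piece
- spoke_tip (a point): Outer end of the spoke nearest the top of the star wheel at the start: about 20 degrees short of vertical, on the unit's -y side, about 215 mm above the table; 101 mm from star_hub. One notch back it stands about 25 degrees past vertical. Moves with the wheel; its z axis points out along the spoke, its x along the shaft
- wheel (a joint): Turn of the wheel, rad: starts within 0.04 of 0, grows as it goes backward (top of the wheel towards the unit's +y, to the pawl's pivot). One notch is 0.785. About 2 N at a spoke's end turns it; it stays where left. With the pawl down, a tooth stops it 0.07 past the middle of a notch (0, 0.785, ...)
- pawl (a joint): Tilt of the pawl, rad: 0 = fully down in the notch, on its stop, thumb lever upright; grows as the lever tips to the unit's +y side and the pawl lifts; end stop 0.6. The nose clears the teeth above 0.2. About 2 to 4 N at the lever moves it; it stays where left
- lever_top (a point): Middle of the upper end of the pawl's thumb lever, 273 mm above the table when the pawl is down. The lever is a dark flat bar rising 68 mm from pawl_pivot, 26 mm wide along the unit's x and 8 mm thick along its y. Its axes are the unit's when the pawl is down, and tip with the lever (z along it)
- pawl_pivot (a point): Centre of the pawl's hinge, 205 mm above the table, at x 42, y 90 mm in the unit's frame; hinge axis along the unit's x
- pawl_nose (a point): End of the pawl's nose, about 100 mm from the pivot towards the wheel's top; it drops between the teeth of the ratchet wheel (8 saw teeth, 136 mm across the tips, 14 mm thick)
- jar: Loose bystander: lidded glass jar, 60 mm across, 95 mm tall; origin under its centre
- wrench: Loose bystander: steel wrench 160 mm long, lying on the table
- mug: Loose bystander: white mug, 76 mm across, 85 mm tall; origin under its centre
- bearing: Loose bystander: steel ring 52 mm across, 16 mm tall; origin under its centre
- knobnut: Loose bystander: brass stub with a flange 40 mm across, 34 mm tall; origin under its centre
- can: Loose bystander: metal can, 68 mm across, 110 mm tall; origin under its centre
- brush: Loose bystander: hand brush lying on the table
- scoop: Loose bystander: steel scoop, pan 90 x 60 x 35 mm with a black handle, lying on the table

How it is judged (in metres and radians):
On the way, in this order (a step that is already met when the one before it is completed fails the run):
1. the pawl is lifted clear of the teeth while the wheel is still in its old notch (value of joint pawl above 0.2 rad and value of joint wheel between -0.3 and 0.3 rad), for 0.2 s.
2. with the pawl up, the wheel is pushed back about one notch (value of joint pawl above 0.17 rad and value of joint wheel between 0.64 and 0.95 rad), for 0.2 s.
At the end, for the whole second after the job is handed in: The wheel stands one notch (0.785 rad, -0.165 to +0.135) back from where it started, the pawl is fully down in that notch (below 0.06 rad), and both are at rest (value of joint pawl below 0.06 rad and value of joint wheel between 0.62 and 0.92 rad and velocity of joint wheel between -0.05 and 0.05 rad/s and velocity of joint pawl between -0.05 and 0.05 rad/s); the robot touches nothing.
It fails at once if a loose bystander was lifted, carried or shoved (more than 25 mm) (distance of any of jar, wrench, mug, bearing, knobnut, can, brush, scoop from where it was at the start of the episode above 0.025 m).
It fails at once if the lever or the top spoke was gripped (it was between the fingers and they pressed on it) ((x of the grasp point in the frame of lever_top between -0.02 and 0.02 m and y of the grasp point in the frame of lever_top between -0.008 and 0.008 m and z of the grasp point in the frame of lever_top between -0.068 and 0.015 m and contact force between the fingers and unit above 15 N) or (x of the grasp point in the frame of spoke_tip between -0.02 and 0.02 m and y of the grasp point in the frame of spoke_tip between -0.008 and 0.008 m and z of the grasp point in the frame of spoke_tip between -0.075 and 0.015 m and contact force between the fingers and unit above 15 N)).
It fails at once if the mechanism was forced (fingers press on it with more than 60 N in all) (contact force between the fingers and unit above 60 N).
It also fails if it takes over 58 s, if anything falls off the work surface, if the arm or the gripper's body presses on something with over 40 N, if the wrist force passes 120 N, or if a joint passes its speed limit or range.

ROBOT

A 6-joint arm with a two-finger parallel gripper is mounted at the origin on the work surface. World frame = base frame: x ahead of the robot, y to its left, z up, the work surface at z = 0. Lengths are in m, angles in degrees, forces in N, time in s.
With the tool pointing down it reaches from about 0.3 to 0.775 m from the base axis. Payload 14.6 kg.
Tool frame: the origin (TCP) lies midway between the tips of the shut fingers; the grasp point (between the pads) lies 19 mm behind it; z points along the fingers, y is the direction in which the jaws open and shut (so a half turn about z gives the same grasp; the last joint's range is limited). The gripper opens to 94 mm and grips with 3 to 60 N. Pads are 16 mm wide; open, the fingers measure 119 mm over their backs; the gripper's body (75 mm by 177 mm) begins 78 mm behind the grasp point.
Start: joints at [65.798, 17.183, 87.147, -0, 75.671, -3.816], TCP at [0.192, 0.516, 0.205] pointing down, gripper open.
Joint ranges: [-173.82, 173.82], [-45.26, 126.66], [13.44, 144.39], [-59.66, 239.66], [0, 175.72], [-146.38, 146.38]. Speed limits (degrees/s): [127.2, 127.2, 147.25, 180, 180, 180].

INTERFACE

Orientations are given as a 3x3 rotation matrix whose columns are the frame's x, y, z axes.
In Python, from workcell import get_obs, snapshot, camera_model, hand_in gives the robot as it stands.
- The arm moves only by the tool servo_tool, never from a script. Its argument "rows" is a list that holds one entry, the list of rows, each a list of 5 numbers: the closure, from -1 (fully open) to 1 (shut), then the shift along the tool's x, y, z in m, then the turn about the tool's z in degrees. In form: [[[fingers, dx, dy, dz, yaw], ...]]. A call has 1 to 5 rows; each row is the pose to reach, as a shift and turn from the pose commanded when the call began, along the tool's axes at that moment; what a row does not reach only later rows make up. A row lasts 1/12 s, in which the tool goes at most 41.7 mm and 7.16 degrees, less where a joint would pass 70% of its speed; a pose out of reach is approached as far as the arm can. A call with a gripper value outside its range is refused whole. The fingers move at their own pace and stop on an object; "newtons" is the grip in N (left out, the last holds). Time passes only in rows, so rows that repeat a pose let the fingers close. It gives the time, the measured TCP pose, the force and the opening at its end, in the units of the state.
- get_obs(): the state, without advancing time (a new reading comes with each control period).
- snapshot(name): name is "scene" or "top" or "wrist"; returns (picture, depth): 384x512x3 uint8, red, green, blue; 384x512 float32, m along the optical axis (not along the pixel's ray), 0 where there is no reading.
- camera_model(name): a dict with "fov_y" (degrees; the focal length in pixels is half the picture's height over the tangent of half this angle, whatever the lens; pixels are square), "cx", "cy" (the principal point, pixels), "R" (3x3) and "t" (3): a world point X has camera coordinates R X + t; the wrist camera has in their place "mount" (4x4, takes a point from camera to tool coordinates, whose origin is the TCP and whose axes are the flange's). Camera axes: x right, y down, z forward; pixel columns grow to the right and rows downward; lengths in m; the calibration is good to about 2 mm. A picture is of the moment at which its call begins: read the wrist's pose just before it. camera_model takes no time and is no camera call.
- hand_in(): hands the job in, once; it reports no verdict.
The state is a dict: "time_s": time; "joint_pos": joint angles; "joint_velocities": joint speeds; "joint_torque": joint torques, N m; "ee_pos": TCP position; "eef_rot": TCP orientation; "contact_force": force on the tool from outside, world axes, zero at the start; "ft_torque": the same for the moment, N m; "finger_gap": opening from 0.0 (shut) to 1.0 (fully open).
Only numpy, scipy, OpenCV 4.12 (cv2) and the standard library are available. Lean on these libraries where they do the work, as an engineer would, in place of code of your own. Each camera call takes 0.05 s, during which the arm holds its last target.

## Working session

There is one attempt and no reset: what is moved stays moved. The work goes in short steps, Python scripts to look and compute and a tool call to move; the robot and the scene stay as the last step left them, time stands still between calls to the robot, and variables do not carry over. Pictures are saved under pics/ and viewed, and the job is handed in when it is done.

Besides the shell and the picture viewer there is one more tool, called by a JSON object that holds its "api" and its "payload", one argument or row to a line. servo_tool: Moves the arm, as the interface text tells. Its arguments: {"type":"object","properties":{"rows":{"type":"array"},"newtons":{"type":"number"}},"required":["rows"]}

```bash
ls; mkdir -p pics; cat > h.py <<'E'
import numpy as np,cv2
from workcell import get_obs,snapshot,camera_model
def save(n,f):
    p,d=snapshot(n); cv2.imwrite(f'pics/{f}.png',p[:,:,::-1]); np.save(f'pics/{f}.npy',d); return p,d
def w2p(n,X):
    c=camera_model(n); f=192/np.tan(np.radians(c['fov_y']/2)); q=np.array(c['R'])@np.array(X).T+np.array(c['t'])[:,None] if np.ndim(X)>1 else np.array(c['R'])@X+c['t']
    return f*q[0]/q[2]+c['cx'],f*q[1]/q[2]+c['cy']
def p2w(n,u,v,z):
    c=camera_model(n); f=192/np.tan(np.radians(c['fov_y']/2)); q=np.array([(u-c['cx'])/f*z,(v-c['cy'])/f*z,z]); return np.array(c['R']).T@(q-c['t'])
def cloud(n,d):
    c=camera_model(n); f=192/np.tan(np.radians(c['fov_y']/2)); v,u=np.mgrid[:384,:512]; q=np.stack([(u-c['cx'])/f*d,(v-c['cy'])/f*d,d],-1)-np.array(c['t']); return q@np.array(c['R'])
E
python3 - <<'E'
from h import *
for n in('scene','top','wrist'): save(n,n+'0')
print(get_obs()); print(camera_model('scene'),camera_model('top'))
E
```

```text
pics
{'time_s': 0.15, 'joint_pos': array([ 6.57983624e+01,  1.72073971e+01,  8.71717072e+01, -3.33009164e-03,
        7.56707981e+01, -3.81735528e+00]), 'joint_velocities': array([-0.05667978, -0.12927738, -0.13883423,  0.02401718,  0.16044622,
        0.04123279]), 'joint_torque': array([ 1.32898382e-03, -5.31959009e+01, -3.52820134e+01,  7.07595865e-02,
        2.36329611e-02, -7.47093736e-05]), 'ee_pos': array([0.19152082, 0.51536278, 0.20502859]), 'eef_rot': array([[-9.37382595e-01,  3.48301275e-01, -3.05685522e-04],
       [ 3.48301409e-01,  9.37382238e-01, -8.17494732e-04],
       [ 1.80972161e-06, -8.72776031e-04, -9.99999619e-01]]), 'contact_force': array([-0.288534  , -0.01491912, -0.53146975]), 'ft_torque': array([0.03054432, 0.01477174, 0.00492983]), 'finger_gap': 1.0007689683855108}
{'fov_y': 55.4165730696177, 'cx': 258.8430396539345, 'cy': 192.18024038729803, 'R': array([[-0.76051898,  0.64921882,  0.01121605],
       [ 0.38394109,  0.46355897, -0.79856266],
       [-0.52364121, -0.60301576, -0.60180718]]), 't': array([ 0.38695483, -0.0867832 ,  1.68117932])} {'fov_y': 47.499994505394916, 'cx': 260.1888487562343, 'cy': 186.3814952157175, 'R': array([[-8.38223521e-04, -9.99999120e-01, -1.02829391e-03],
       [-9.75480002e-01,  1.04398390e-03, -2.20085612e-01],
       [ 2.20086492e-01,  8.18599212e-04, -9.75480018e-01]]), 't': array([0.03007941, 0.55778055, 1.69488573])}
```

View pics/scene0.png

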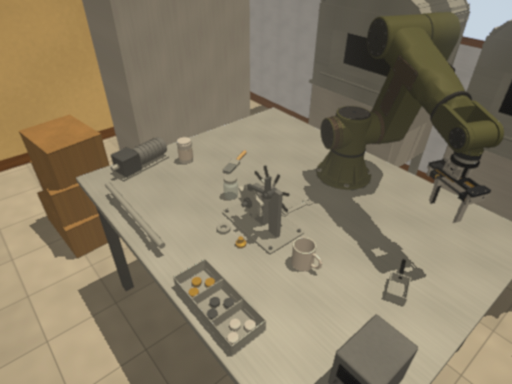

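View pics/top0.png

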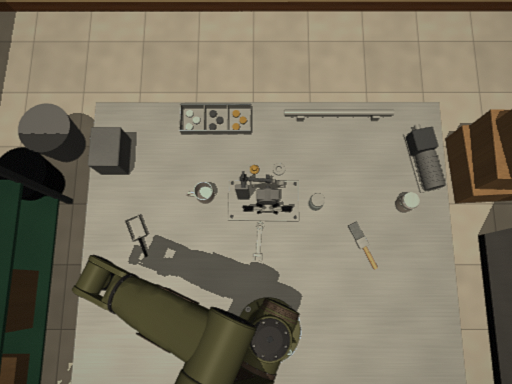

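View pics/wrist0.png

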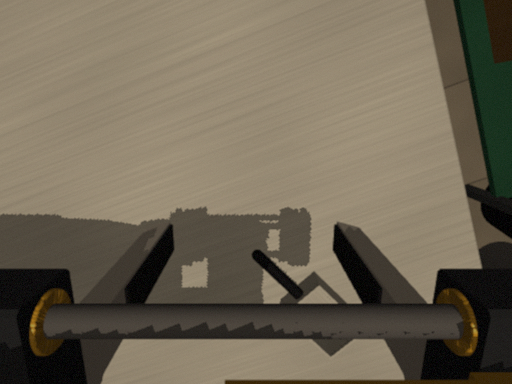

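The unit sits at about (263,200) in the top view, with its axes near the world's. I'll enlarge it.

```bash
python3 - <<'E'
from h import *
a=cv2.imread('pics/top0.png')[150:270,180:330]; cv2.imwrite('pics/c1.png',cv2.resize(a,None,fx=5,fy=5,interpolation=cv2.INTER_CUBIC))
a=cv2.imread('pics/scene0.png')[160:280,210:335]; cv2.imwrite('pics/c2.png',cv2.resize(a,None,fx=5,fy=5,interpolation=cv2.INTER_CUBIC))
d=np.load('pics/top0.npy'); P=cloud('top',d)
for u,v in[(205,192),(317,201),(255,169),(279,169),(260,240),(270,195)]: print(u,v,P[v,u].round(3))
ps=P[150:270,180:330].reshape(-1,3); 
m=(ps[:,2]>.004)&(ps[:,2]<.02)
print(np.abs(P[225:260,300:340,2]).mean())
q=ps[(ps[:,2]>.007)&(ps[:,2]<.017)]; print(len(q),q.min(0),q.max(0))
E
```

```text
205 192 [0.548 0.259 0.   ]
317 201 [ 0.492 -0.194  0.092]
255 169 [0.638 0.051 0.032]
279 169 [ 0.645 -0.049  0.008]
260 240 [0.348 0.031 0.012]
270 195 [ 0.503 -0.008  0.154]
0.008654774463725735
2588 [ 0.23250339 -0.26149042  0.0070019 ] [0.72813362 0.36728121 0.01697727]
```

View pics/c1.png

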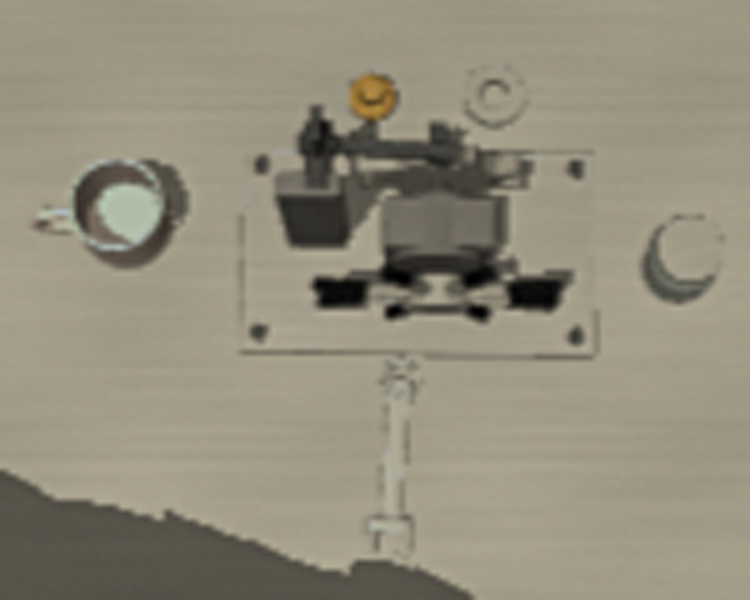

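View pics/c2.png

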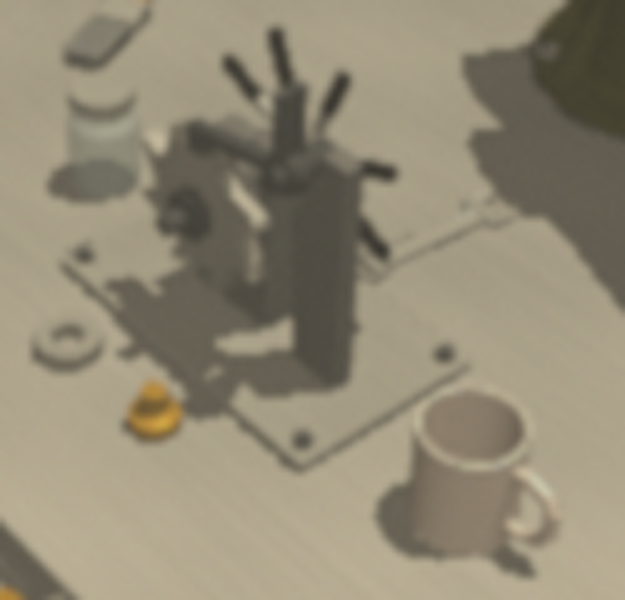

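```bash
cat >> h.py <<'E'
def ray(n,u,v,z):
    c=camera_model(n); f=192/np.tan(np.radians(c['fov_y']/2)); R=np.array(c['R']); o=-R.T@c['t']; d=R.T@np.array([(u-c['cx'])/f,(v-c['cy'])/f,1]); return o+d*(z-o[2])/d[2]
E
python3 - <<'E'
from h import *
cr=[(240,352,-85,160),(597,355,-85,-130),(595,152,85,-130),(243,157,85,160)]
A=[];B=[]
for U,V,x,y in cr:
    p=ray('top',(U+.5)/5-.5+180,(V+.5)/5-.5+150,.012);A.append((x/1e3,y/1e3));B.append(p[:2]);print(p)
# scene corners (crop2): near (-?) 
cs=[(300,470),(468,368),(62,262)]
for (U,V),l in zip(cs,[(85,160),(-85,160),(85,-130)]):
    p=ray('scene',(U+.5)/5-.5+210,(V+.5)/5-.5+160,.012);print('s',l,p);A.append((l[0]/1e3,l[1]/1e3));B.append(p[:2])
A=np.array(A);B=np.array(B)
for s in(slice(0,4),slice(4,7),slice(0,7)):
    a=A[s];b=B[s];ac=a-a.mean(0);bc=b-b.mean(0)
    th=np.arctan2((ac[:,0]*bc[:,1]-ac[:,1]*bc[:,0]).sum(),(ac*bc).sum());R=np.array([[np.cos(th),-np.sin(th)],[np.sin(th),np.cos(th)]]);t=b.mean(0)-R@a.mean(0);print(np.degrees(th),t,(b-a@R.T-t).round(4).tolist())
# depth features
for n in('top','scene'):
    P=cloud(n,np.load(f'pics/{n}0.npy')).reshape(-1,3)
    for lo,hi in((.150,.158),(.208,.216),(.24,.28)):
        q=P[(P[:,2]>lo)&(P[:,2]<hi)&(abs(P[:,0]-.53)<.15)&(abs(P[:,1])<.2)]; print(n,lo,len(q),q.min(0).round(3) if len(q) else'',q.max(0).round(3) if len(q) else '', q.mean(0).round(3) if len(q) else '')
E
```

```text
[0.42886332 0.16247447 0.012     ]
[ 0.42611404 -0.12833158  0.012     ]
[ 0.59615448 -0.13013947  0.012     ]
[0.59219739 0.16252847 0.012     ]
s (85, 160) [0.60175967 0.16574224 0.012     ]
s (-85, 160) [0.43914479 0.16901661 0.012     ]
s (85, -130) [ 0.59718858 -0.11913216  0.012     ]
0.013216133346634197 [0.51083577 0.00163297] [[0.0031, 0.0009], [0.0002, 0.0001], [0.0003, -0.0018], [-0.0036, 0.0009]]
-1.306933196124955 [0.51626052 0.00920494] [[-0.0031, -0.0015], [0.0042, -0.0021], [-0.0011, 0.0036]]
-0.5603328465841709 [0.51342592 0.00471454] [[-0.0011, -0.0031], [-0.001, -0.0039], [-0.001, -0.004], [-0.0078, -0.0013], [0.0018, 0.0019], [0.0092, 0.0035], [0.0, 0.007]]
top 0.15 260 [ 0.446 -0.083  0.15 ] [0.559 0.121 0.158] [0.505 0.004 0.154]
top 0.208 97 [ 0.45  -0.039  0.208] [0.571 0.122 0.216] [0.518 0.075 0.212]
top 0.24 23 [0.542 0.087 0.245] [0.567 0.094 0.277] [0.553 0.09  0.268]
scene 0.15 126 [ 0.452 -0.081  0.15 ] [0.563 0.124 0.158] [0.516 0.025 0.153]
scene 0.208 94 [ 0.455 -0.036  0.208] [0.574 0.125 0.215] [0.53  0.088 0.211]
scene 0.24 64 [0.544 0.088 0.24 ] [0.569 0.099 0.273] [0.558 0.094 0.257]
```

```bash
python3 - <<'E'
from h import *
print(camera_model('wrist'))
print(get_obs()['eef_rot'])
R=get_obs()['eef_rot'];print(R.T@np.array([.25,-.35,.2]))
E
```

```text
{'fov_y': 60.92561927177408, 'cx': 252.98984381379486, 'cy': 192.94804143350217, 'mount': array([[-3.69505791e-04, -9.66873301e-01, -2.55256506e-01,
         7.48238321e-02],
       [ 9.99999296e-01, -6.45173195e-04,  9.96233981e-04,
         6.26534157e-04],
       [-1.12791669e-03, -2.55255958e-01,  9.66872858e-01,
        -1.78026781e-01],
       [ 0.00000000e+00,  0.00000000e+00,  0.00000000e+00,
         1.00000000e+00]])}
[[-9.37382595e-01  3.48301275e-01 -3.05685522e-04]
 [ 3.48301409e-01  9.37382238e-01 -8.17494732e-04]
 [ 1.80972161e-06 -8.72776031e-04 -9.99999619e-01]]
[-0.35625078 -0.24118302 -0.19979022]
```

{"api": "servo_tool", "payload": {
  "rows": [
    [[1,-0.02,-0.02,-0.03,0],[1,-0.04,-0.03,-0.065,0],[1,-0.06,-0.045,-0.1,0],[1,-0.085,-0.065,-0.13,0],[1,-0.11,-0.085,-0.155,0]]
  ],
  "newtons": 20
}}

```text
time_s: 0.57
ee_pos: [0.2642, 0.3982, 0.3607]
eef_rot: [[-0.938, 0.347, 0.0], [0.347, 0.938, 0.001], [-0.0, 0.001, -1.0]]
contact_force: [1.2, -0.2, -0.1]
finger_gap: 0.683
```

{"api": "servo_tool", "payload": {
  "rows": [
    [[1,-0.025,-0.025,-0.01,0],[1,-0.05,-0.05,-0.02,0],[1,-0.075,-0.075,-0.03,0],[1,-0.1,-0.1,-0.04,0],[1,-0.125,-0.125,-0.05,0]]
  ]
}}

```text
time_s: 0.98
ee_pos: [0.3379, 0.2368, 0.4094]
eef_rot: [[-0.937, 0.348, 0.0], [0.348, 0.937, -0.0], [-0.0, 0.0, -1.0]]
contact_force: [0.1, 0.1, -0.3]
finger_gap: 0.327
```

{"api": "servo_tool", "payload": {
  "rows": [
    [[1,-0.025,-0.025,0,-4],[1,-0.05,-0.05,0,-8],[1,-0.075,-0.075,0,-12],[1,-0.1,-0.1,0,-16],[1,-0.125,-0.125,0,-20.4]]
  ]
}}

```text
time_s: 1.4
ee_pos: [0.4116, 0.076, 0.409]
eef_rot: [[-1.0, -0.004, 0.0], [-0.004, 1.0, 0.0], [-0.0, 0.0, -1.0]]
contact_force: [0.7, 0.7, 0.3]
finger_gap: 0.007
```

```bash
python3 - <<'E'
from h import *
print(get_obs())
E
```

```text
{'time_s': 1.4, 'joint_pos': array([ 5.44664219e+00, -4.20345533e+00,  8.44703872e+01,  1.89604025e-03,
        9.97225494e+01, -8.47571929e+01]), 'joint_velocities': array([ -56.15926265,   12.36578121,  -11.18287084,   -0.16029103,
         -0.94936867, -108.69862685]), 'joint_torque': array([  7.20200077, -36.515944  , -35.82081914,  -0.08153578,
         0.25278063,   4.07411993]), 'ee_pos': array([0.41157243, 0.07601798, 0.40896621]), 'eef_rot': array([[-9.99993636e-01, -3.56318236e-03,  1.79661559e-04],
       [-3.56317345e-03,  9.99993651e-01,  4.98953685e-05],
       [-1.79838205e-04,  4.92548857e-05, -9.99999983e-01]]), 'contact_force': array([0.66441209, 0.69441454, 0.34897041]), 'ft_torque': array([ 0.08303071, -0.02127936,  0.01580359]), 'finger_gap': 0.007239871018732463}
```

{"api": "servo_tool", "payload": {
  "rows": [
    [[1,-0.02,-0.02,0,0],[1,-0.03,-0.035,0,0],[1,-0.03,-0.035,0,0],[1,-0.03,-0.035,0,0],[1,-0.03,-0.035,0,0]]
  ]
}}

```text
time_s: 1.82
ee_pos: [0.441, 0.0433, 0.4089]
eef_rot: [[-1.0, -0.0, -0.0], [-0.0, 1.0, 0.0], [0.0, 0.0, -1.0]]
contact_force: [-0.4, -0.8, 0.3]
finger_gap: 0.004
```

```bash
cat >> h.py <<'E'
def wcam(obs):
    c=camera_model('wrist'); M=np.array(c['mount']); f=192/np.tan(np.radians(c['fov_y']/2)); R=obs['eef_rot']; p=obs['ee_pos']
    Rc=R@M[:3,:3]; tc=R@M[:3,3]+p; return Rc,tc,f,c['cx'],c['cy']
def wray(obs,u,v,z=None,x=None,y=None):
    Rc,tc,f,cx,cy=wcam(obs); d=Rc@np.array([(u-cx)/f,(v-cy)/f,1])
    k=(z-tc[2])/d[2] if z is not None else ((x-tc[0])/d[0] if x is not None else (y-tc[1])/d[1]); return tc+d*k
def wproj(obs,X):
    Rc,tc,f,cx,cy=wcam(obs); q=(np.atleast_2d(X)-tc)@Rc; return np.c_[f*q[:,0]/q[:,2]+cx,f*q[:,1]/q[:,2]+cy]
def wcloud(obs,d):
    Rc,tc,f,cx,cy=wcam(obs); v,u=np.mgrid[:384,:512]; q=np.stack([(u-cx)/f*d,(v-cy)/f*d,d],-1); return q@Rc.T+tc
E
python3 - <<'E'
from h import *
import pickle
o=get_obs(); p,d=save('wrist','w1'); pickle.dump(o,open('pics/w1.pkl','wb')); print(o['ee_pos'],o['joint_velocities'].round(2))
cv2.imwrite('pics/w1b.png',cv2.resize(p[:,:,::-1],(800,600),interpolation=cv2.INTER_CUBIC))
P=wcloud(o,d)
for lo,hi in((.150,.158),(.208,.216),(.262,.28),(.008,.016)):
        m=(P[...,2]>lo)&(P[...,2]<hi)&(abs(P[...,0]-.53)<.15)&(abs(P[...,1])<.2)&(d>0);q=P[m]; print(lo,len(q),q.min(0).round(3) if len(q) else'',q.max(0).round(3) if len(q) else '', q.mean(0).round(3) if len(q) else '')
E
```

```text
[0.44100709 0.04332533 0.40893822] [ 0.83 -0.47  0.06 -0.05 -0.12 -0.17]
0.15 1840 [ 0.447 -0.091  0.15 ] [0.558 0.124 0.158] [0.498 0.006 0.152]
0.208 991 [ 0.448 -0.038  0.208] [0.564 0.124 0.216] [0.514 0.08  0.212]
0.262 0   
0.008 7307 [ 0.392 -0.199  0.008] [0.666 0.164 0.016] [0.493 0.014 0.011]
```

View pics/w1b.png

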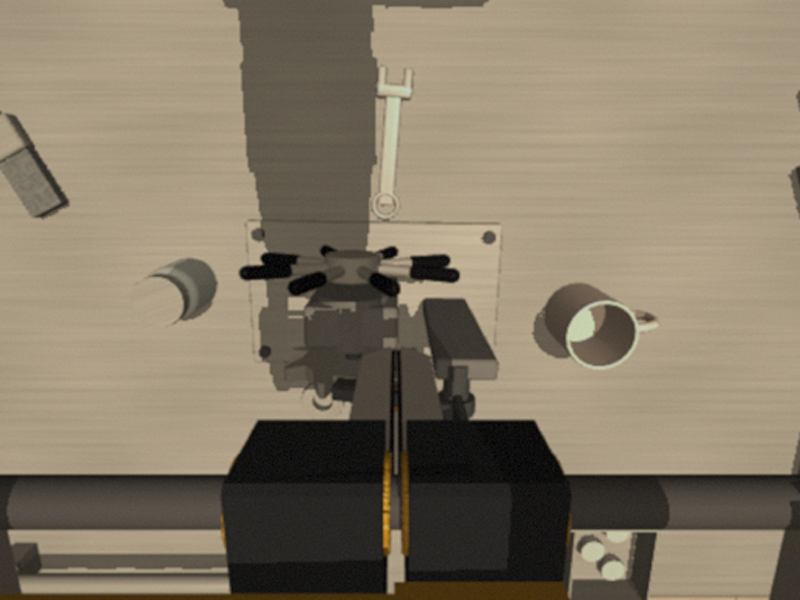

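```bash
python3 - <<'E'
from h import *
import pickle
o=pickle.load(open('pics/w1.pkl','rb')); d=np.load('pics/w1.npy');P=wcloud(o,d)
for U,V in((247,220),(501,222),(258,234),(489,237),(265,352)):
    print(wray(o,(U+.5)/1.5625-.5,(V+.5)/1.5625-.5,z=.012))
m=(abs(P[...,2]-.212)<.002)&(P[...,1]>.06)&(P[...,0]>.5)&(P[...,0]<.54);q=P[m];print(q.min(0),q.max(0),q.mean(0))
m=(abs(P[...,2]-.154)<.002)&(P[...,1]<.06);q=P[m];print(q.min(0),q.max(0),q.mean(0))
# spoke cloud around star plane
m=(abs(P[...,0]-.457)<.015)&(P[...,2]>.05)&(abs(P[...,1])<.12);q=P[m]
y=q[:,1];z=q[:,2]-.12
for oy in(0.0,.002,.004):
    a=np.degrees(np.arctan2(y-oy,z));r=np.hypot(y-oy,z);s=(r>.05)&(r<.115)
    h,e=np.histogram(a[s],np.arange(-100,101,4));print(oy,[(int(x),int(c)) for x,c in zip(e,h) if c>8])
    s2=s&(abs(a+20)<12);print(a[s2].mean(),q[s2].mean(0),q[s2,2].max(),q[s2,0].min(),q[s2,0].max())
cv2.imwrite('pics/w1c.png',cv2.resize(cv2.imread('pics/w1.png')[130:280,140:340],None,fx=4,fy=4,interpolation=cv2.INTER_CUBIC))
E
```

```text
[ 0.42384505 -0.12139149  0.012     ]
[0.42606964 0.16282388 0.012     ]
[ 0.43948953 -0.11017032  0.012     ]
[0.44288067 0.15017091 0.012     ]
[ 0.58060969 -0.11150633  0.012     ]
[0.51184639 0.07558078 0.21000102] [0.53993395 0.12374061 0.21398975] [0.52256157 0.09910063 0.21143028]
[ 0.44740475 -0.08825706  0.15200024] [0.55392074 0.04183516 0.1559995 ] [ 0.49657233 -0.01095892  0.15308665]
0.0 [(-68, 84), (-64, 238), (-24, 28), (-20, 139), (-16, 100), (20, 149), (24, 71), (64, 296), (68, 46)]
-16.984270107845983 [ 0.45317994 -0.02422254  0.19797863] 0.21545484362372985 0.4479303108647198 0.4604554973999451
0.002 [(-68, 128), (-64, 209), (-24, 57), (-20, 178), (-16, 31), (16, 30), (20, 150), (24, 40), (60, 21), (64, 292), (68, 24)]
-18.366818682079128 [ 0.45317994 -0.02422254  0.19797863] 0.21545484362372985 0.4479303108647198 0.4604554973999451
0.004 [(-72, 9), (-68, 186), (-64, 155), (-24, 94), (-20, 168), (16, 94), (20, 108), (24, 17), (60, 83), (64, 233), (68, 13)]
-19.70994682268288 [ 0.45318796 -0.02412446  0.19775546] 0.21545484362372985 0.4479303108647198 0.4604554973999451
```

View pics/w1c.png

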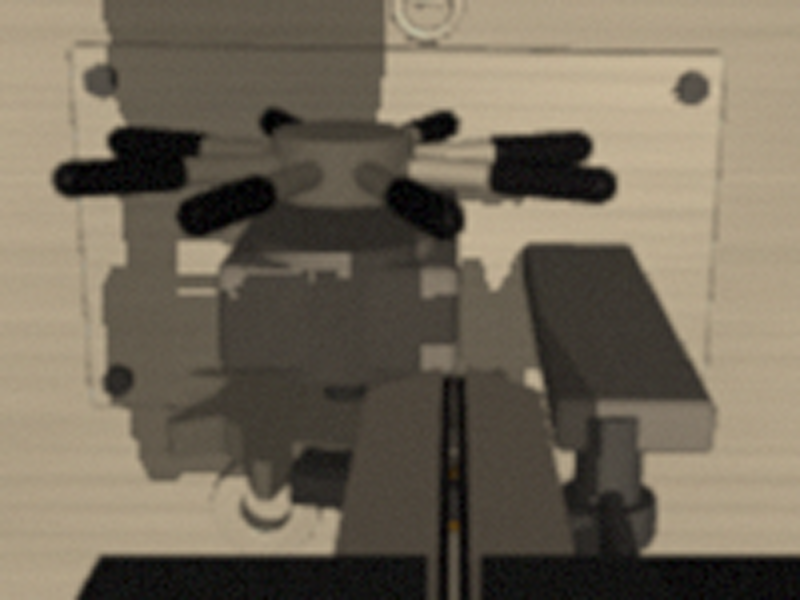

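{"api": "servo_tool", "payload": {
  "rows": [
    [[1,-0.035,0.002,0.01,0],[1,-0.07,0.004,0.03,0],[1,-0.1,0.005,0.06,0],[1,-0.113,0.005,0.09,0],[1,-0.113,0.005,0.11,0]]
  ]
}}

```text
time_s: 2.28
ee_pos: [0.5551, 0.049, 0.2949]
eef_rot: [[-1.0, -0.002, -0.004], [-0.002, 1.0, -0.0], [0.004, -0.0, -1.0]]
contact_force: [0.2, -0.5, -0.8]
finger_gap: 0.007
```

{"api": "servo_tool", "payload": {
  "rows": [
    [[1,0,0,0.02,0],[1,0,0,0.04,0],[1,0,0,0.054,0],[1,0,0,0.054,0],[1,0,0,0.054,0]]
  ]
}}

```text
time_s: 2.7
ee_pos: [0.5541, 0.0486, 0.2453]
eef_rot: [[-1.0, -0.001, -0.0], [-0.001, 1.0, 0.0], [0.0, 0.0, -1.0]]
contact_force: [-0.1, -0.0, 0.2]
finger_gap: 0.003
```

```bash
python3 - <<'E'
from h import *
import pickle
o=get_obs(); print(o['ee_pos'],o['contact_force'])
p,d=save('scene','s2'); 
cv2.imwrite('pics/s2b.png',cv2.resize(p[140:280,190:350,::-1],None,fx=4.8,fy=4.2,interpolation=cv2.INTER_CUBIC))
E
```

```text
[0.55406544 0.04862924 0.24529643] [-0.14949756 -0.03477105  0.21622529]
```

View pics/s2b.png

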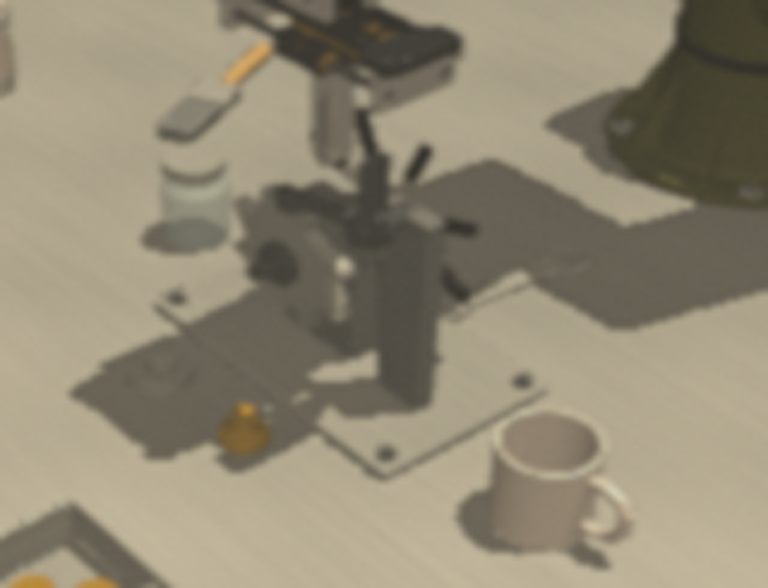

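The closed fingers (about (335,150)) hang on the -y side of the lever (375,180), with a gap. Now I'll feel for contact.

{"api": "servo_tool", "payload": {
  "rows": [
    [[1,0,0.005,0,0],[1,0,0.01,0,0],[1,0,0.015,0,0],[1,0,0.02,0,0],[1,0,0.025,0,0]]
  ]
}}

```text
time_s: 3.17
ee_pos: [0.5544, 0.0735, 0.2452]
eef_rot: [[-1.0, -0.001, 0.0], [-0.001, 1.0, 0.0], [-0.0, 0.0, -1.0]]
contact_force: [-1.3, -0.6, -0.2]
finger_gap: 0.003
```

{"api": "servo_tool", "payload": {
  "rows": [
    [[1,0,0.003,0,0],[1,0,0.006,0,0],[1,0,0.009,0,0],[1,0,0.012,0,0],[1,0,0.015,0,0]]
  ]
}}

```text
time_s: 3.58
ee_pos: [0.5544, 0.0878, 0.2447]
eef_rot: [[-1.0, 0.0, -0.0], [0.0, 1.0, -0.0], [0.0, -0.0, -1.0]]
contact_force: [0.9, -3.3, -2.6]
finger_gap: 0.008
```

```bash
python3 - <<'E'
from h import *
o=get_obs(); print(o['ee_pos'],o['contact_force'])
p,d=save('scene','s3'); 
cv2.imwrite('pics/s3b.png',cv2.resize(p[140:280,190:350,::-1],None,fx=4.8,fy=4.2,interpolation=cv2.INTER_CUBIC))
E
```

```text
[0.55438448 0.08779145 0.24473458] [ 0.91185798 -3.29796301 -2.55535254]
```

View pics/s3b.png

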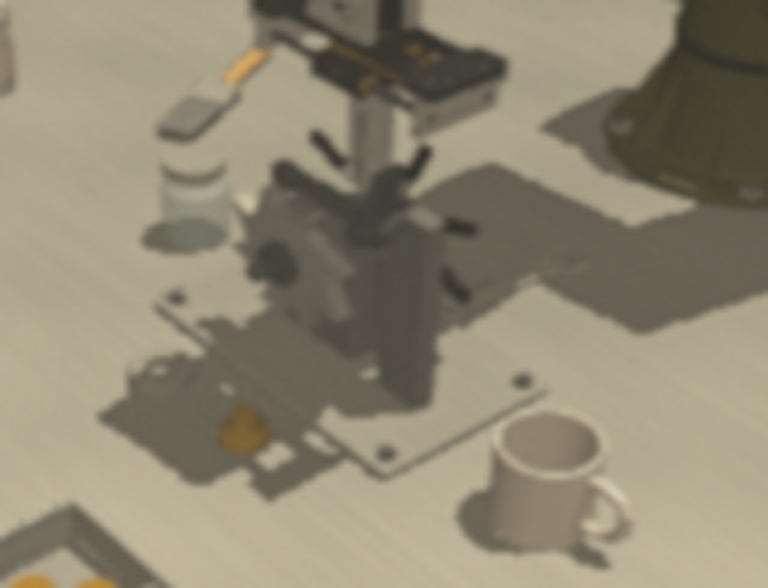

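The pawl nose has risen (about (285,170)). I'll go a little further.

{"api": "servo_tool", "payload": {
  "rows": [
    [[1,0,0.002,0,0],[1,0,0.004,0,0],[1,0,0.006,0,0],[1,0,0.006,0,0],[1,0,0.006,0,0]]
  ]
}}

```text
time_s: 4.05
ee_pos: [0.5543, 0.0941, 0.2449]
eef_rot: [[-1.0, -0.001, -0.0], [-0.001, 1.0, 0.0], [0.0, 0.0, -1.0]]
contact_force: [0.1, -0.9, 0.4]
finger_gap: 0.003
```

```bash
python3 - <<'E'
from h import *
o=get_obs(); print(o['ee_pos'],o['contact_force'])
p,d=save('scene','s4'); 
cv2.imwrite('pics/s4b.png',cv2.resize(p[140:240,220:320,::-1],None,fx=6,fy=6,interpolation=cv2.INTER_CUBIC))
P=cloud('scene',d); m=(abs(P[...,0]-.557)<.012)&(P[...,2]>.19)&(abs(P[...,1]-.05)<.12)&(P[...,2]<.29)
q=P[m]; 
for y0 in np.arange(-.02,.15,.01):
    s=q[(q[:,1]>y0)&(q[:,1]<y0+.01)]
    if len(s): print(round(y0,2),len(s),s[:,2].min().round(3),s[:,2].max().round(3))
E
```

```text
[0.5543071  0.0941351  0.24492432] [ 0.1006856  -0.89401812  0.39463632]
-0.02 3 0.205 0.221
-0.01 17 0.208 0.227
0.0 14 0.203 0.225
0.01 9 0.215 0.224
0.02 13 0.209 0.222
0.03 12 0.21 0.221
0.04 13 0.202 0.22
0.05 11 0.206 0.217
0.06 12 0.206 0.217
0.07 7 0.202 0.214
0.08 25 0.209 0.287
0.09 35 0.208 0.29
0.1 107 0.193 0.289
0.11 36 0.243 0.269
0.12 1 0.265 0.265
```

View pics/s4b.png

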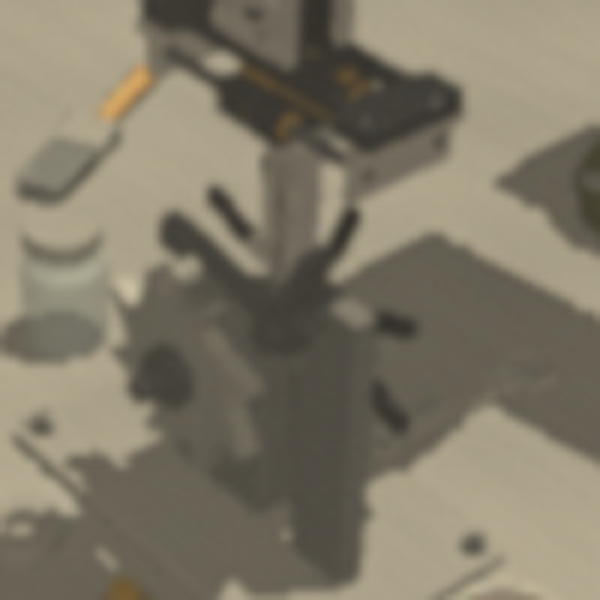

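{"api": "servo_tool", "payload": {
  "rows": [
    [[1,0,-0.01,0,0],[1,0,-0.02,-0.005,0],[1,0,-0.03,-0.03,0],[1,0,-0.04,-0.06,0],[1,0,-0.045,-0.07,0]]
  ]
}}

```text
time_s: 4.52
ee_pos: [0.5549, 0.0471, 0.3194]
eef_rot: [[-1.0, 0.001, 0.005], [0.001, 1.0, 0.0], [-0.005, 0.0, -1.0]]
contact_force: [0.3, 0.9, 0.9]
finger_gap: 0.01
```

{"api": "servo_tool", "payload": {
  "rows": [
    [[1,0.02,-0.025,0,0],[1,0.045,-0.05,0,0],[1,0.07,-0.08,0,0],[1,0.098,-0.105,0,0],[1,0.098,-0.117,0.005,0]]
  ]
}}

```text
time_s: 4.93
ee_pos: [0.4535, -0.0706, 0.3115]
eef_rot: [[-1.0, 0.002, 0.003], [0.002, 1.0, -0.001], [-0.003, -0.001, -1.0]]
contact_force: [1.9, -0.5, 2.1]
finger_gap: 0.005
```

```bash
python3 - <<'E'
from h import *
o=get_obs(); print(o['ee_pos'],o['contact_force'])
p,d=save('scene','s5'); P=cloud('scene',d); m=(abs(P[...,0]-.557)<.016)&(P[...,2]>.225)&(abs(P[...,1]-.11)<.03)&(P[...,2]<.29)
q=P[m]; print(len(q)); A=np.polyfit(q[:,2],q[:,1],1); print(np.arctan(A[0]),q[:,2].max(),q[:,1].max())
cv2.imwrite('pics/s5b.png',cv2.resize(p[140:240,220:320,::-1],None,fx=6,fy=6,interpolation=cv2.INTER_CUBIC))
E
```

```text
[ 0.4535299  -0.0706157   0.31147507] [ 1.93469935 -0.497142    2.06657045]
59
0.3232250445306829 0.2687403127901359 0.12123324320346023
```

View pics/s5b.png

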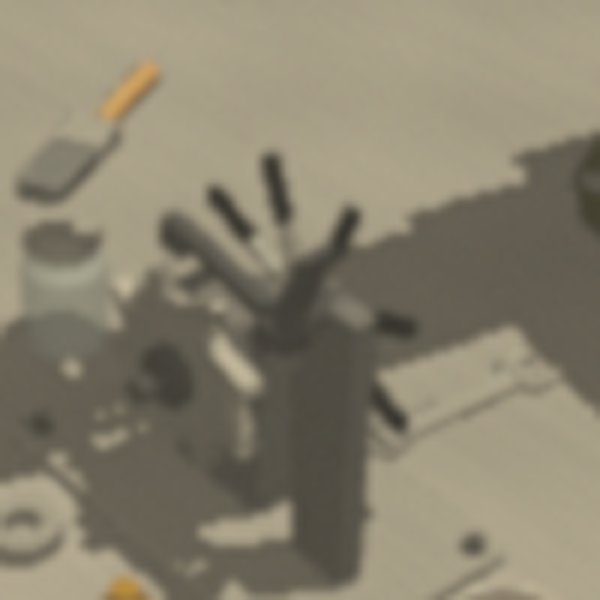

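The lever stays tipped and the pawl is up. Next I lower into the gap beside the top spoke.

{"api": "servo_tool", "payload": {
  "rows": [
    [[1,0,0,0.03,0],[1,0,0,0.06,0],[1,0,0,0.09,0],[1,0,0,0.116,0],[1,0,0,0.116,0]]
  ]
}}

```text
time_s: 5.4
ee_pos: [0.4546, -0.0678, 0.1897]
eef_rot: [[-1.0, -0.0, -0.007], [-0.0, 1.0, 0.002], [0.007, 0.002, -1.0]]
contact_force: [-1.3, -0.3, -1.1]
finger_gap: 0.004
```

```bash
python3 - <<'E'
from h import *
o=get_obs(); print(o['ee_pos'],o['contact_force'])
p,d=save('scene','s6'); q=save('wrist','w6')[0]
cv2.imwrite('pics/s6b.png',np.hstack([cv2.resize(p[140:240,220:320,::-1],(384,384),interpolation=cv2.INTER_CUBIC),cv2.resize(q[140:300,160:340,::-1],(400,384))]))
E
```

```text
[ 0.45463368 -0.06780645  0.18966671] [-1.33709523 -0.2828712  -1.06141452]
```

View pics/s6b.png

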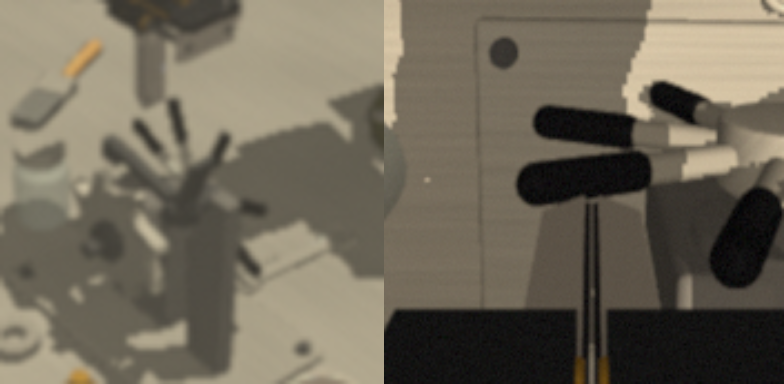

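The finger is over the lower spoke and clear of the top one, with free space between. I'll push +y.

{"api": "servo_tool", "payload": {
  "rows": [
    [[1,0,0.006,0,0],[1,0,0.012,0,0],[1,0,0.017,0,0],[1,0,0.022,0,0],[1,0,0.027,0,0]]
  ]
}}

```text
time_s: 5.92
ee_pos: [0.4567, -0.0408, 0.1948]
eef_rot: [[-1.0, -0.001, 0.002], [-0.001, 1.0, -0.001], [-0.002, -0.001, -1.0]]
contact_force: [0.2, -3.0, 1.5]
finger_gap: 0.003
```

{"api": "servo_tool", "payload": {
  "rows": [
    [[1,0,0.005,0,0],[1,0,0.01,0,0],[1,0,0.015,0,0],[1,0,0.02,0,0],[1,0,0.025,0,0]]
  ]
}}

```text
time_s: 6.33
ee_pos: [0.4564, -0.0157, 0.1939]
eef_rot: [[-1.0, -0.0, -0.0], [-0.0, 1.0, 0.0], [0.0, 0.0, -1.0]]
contact_force: [0.3, -2.1, 1.8]
finger_gap: 0.008
```

```bash
python3 - <<'E'
from h import *
o=get_obs(); print(o['ee_pos'],o['contact_force'])
p,d=save('scene','s7'); q=save('wrist','w7')[0]
cv2.imwrite('pics/s7b.png',np.hstack([cv2.resize(p[140:240,220:320,::-1],(384,384),interpolation=cv2.INTER_CUBIC),cv2.resize(q[140:300,160:340,::-1],(400,384))]))
E
```

```text
[ 0.45635164 -0.01571218  0.19387908] [ 0.32002317 -2.06627687  1.79165854]
```

View pics/s7b.png

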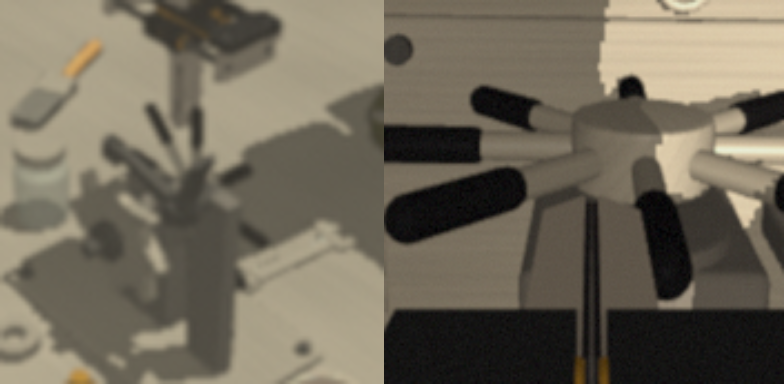

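{"api": "servo_tool", "payload": {
  "rows": [
    [[1,0,0.006,0,0],[1,0,0.012,0,0],[1,0,0.018,0,0],[1,0,0.023,0,0],[1,0,0.028,0,0]]
  ]
}}

```text
time_s: 6.85
ee_pos: [0.4562, 0.0124, 0.1937]
eef_rot: [[-1.0, -0.0, -0.0], [-0.0, 1.0, -0.0], [0.0, -0.0, -1.0]]
contact_force: [0.9, -3.2, -2.0]
finger_gap: 0.006
```

{"api": "servo_tool", "payload": {
  "rows": [
    [[1,0,0,0,0],[1,0,0,0,0],[1,0,0,0,0]]
  ]
}}

```text
time_s: 7.1
ee_pos: [0.4564, 0.0119, 0.194]
eef_rot: [[-1.0, -0.0, 0.0], [-0.0, 1.0, 0.0], [-0.0, 0.0, -1.0]]
contact_force: [-0.0, 0.9, 0.0]
finger_gap: 0.004
```

```bash
cat > ang.py <<'E'
from h import *
import sys
k=sys.argv[1]
o=get_obs(); print(o['ee_pos'],o['contact_force'])
p,d=save('scene','s'+k); q,dw=save('wrist','w'+k)
cv2.imwrite(f'pics/s{k}b.png',np.hstack([cv2.resize(p[140:240,220:320,::-1],(384,384),interpolation=cv2.INTER_CUBIC),cv2.resize(q[140:300,160:340,::-1],(400,384))]))
P=wcloud(o,dw);m=(abs(P[...,0]-.455)<.012)&(P[...,2]>.09)&(abs(P[...,1])<.12)&(dw>0)
black=(q.max(-1)<60)
for mm in(m,):
    Q=P[mm];y=Q[:,1]-.003;z=Q[:,2]-.12
    a=np.degrees(np.arctan2(y,z));r=np.hypot(y,z);s=(r>.05)&(r<.11)
    h,e=np.histogram(a[s],np.arange(-100,101,4));print([(int(x),int(c)) for x,c in zip(e,h) if c>8])
E
python3 ang.py 8
```

```text
[0.45637305 0.01193558 0.19396384] [-0.00292986  0.87231013  0.03946157]
[(-76, 52), (-72, 896), (-68, 266), (-32, 39), (-28, 541), (-24, 803), (-4, 108), (0, 311), (4, 337), (8, 309), (12, 252), (16, 565), (20, 112), (56, 542), (60, 766), (64, 30)]
```

View pics/s8b.png

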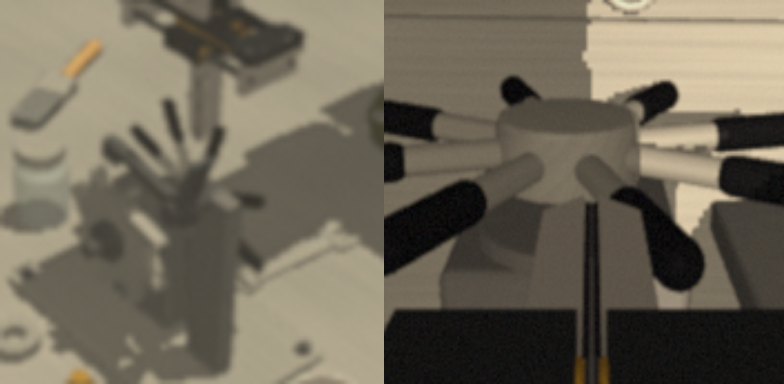

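The spokes sit at about -71, -26 and +19°, against about -65 and -19° for the matching ones at the start. That's roughly 39° turned, so about 5° more.

{"api": "servo_tool", "payload": {
  "rows": [
    [[1,0,0.003,0,0],[1,0,0.006,0,0],[1,0,0.0065,0,0],[1,0,0.0065,0,0],[1,0,0.0065,0,0]]
  ]
}}

```text
time_s: 7.62
ee_pos: [0.4564, 0.0184, 0.1939]
eef_rot: [[-1.0, -0.0, -0.0], [-0.0, 1.0, 0.0], [0.0, 0.0, -1.0]]
contact_force: [-0.5, -0.3, 0.2]
finger_gap: 0.004
```

```bash
python3 ang.py 9; python3 - <<'E'
from h import *
import pickle
# reference with same code on start picture
o=pickle.load(open('pics/w1.pkl','rb')); o9=get_obs()
for k,ob in(('w1',o),('w9',o9)):
    dw=np.load(f'pics/{k}.npy');P=wcloud(ob,dw);m=(abs(P[...,0]-.455)<.012)&(P[...,2]>.09)&(abs(P[...,1])<.12)&(dw>0);Q=P[m];y=Q[:,1]-.003;z=Q[:,2]-.12
    a=np.degrees(np.arctan2(y,z));r=np.hypot(y,z);s=(r>.06)&(r<.108)
    for c in(-65,-20,25,66):
        t=s&(abs(a-c)<10);print(k,c,t.sum(),a[t].mean().round(2),np.median(a[t]).round(2))
E
```

```text
[0.45635526 0.01836917 0.19391916] [-0.47897406 -0.26239964  0.19720901]
[(-72, 110), (-68, 1032), (-64, 133), (-28, 111), (-24, 661), (-20, 616), (0, 120), (4, 301), (8, 326), (12, 292), (16, 298), (20, 481), (24, 46), (60, 783), (64, 491), (68, 9)]
w1 -65 291 -64.22 -64.03
w1 -20 246 -19.16 -18.77
w1 25 204 21.48 21.13
w1 66 289 65.46 65.18
w9 -65 1083 -65.83 -65.62
w9 -20 1275 -20.81 -20.42
w9 25 817 20.41 20.65
w9 66 1106 63.85 63.6
```

View pics/s9b.png

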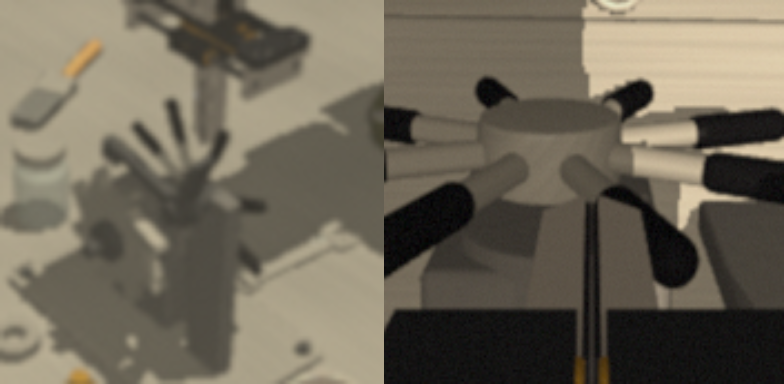

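About 43.4° turned (0.76 rad), and in the scene view the spoke pattern matches the start. I'll back off, lift, and go round to the lever's +y side.

{"api": "servo_tool", "payload": {
  "rows": [
    [[1,0,-0.01,0,0],[1,0,-0.015,-0.015,0],[1,0,-0.015,-0.045,0],[1,0,-0.015,-0.08,0],[1,0,-0.015,-0.117,0]]
  ]
}}

```text
time_s: 8.13
ee_pos: [0.4559, 0.0027, 0.312]
eef_rot: [[-1.0, 0.0, -0.001], [0.0, 1.0, 0.0], [0.001, 0.0, -1.0]]
contact_force: [-0.2, -0.6, -0.2]
finger_gap: 0.005
```

{"api": "servo_tool", "payload": {
  "rows": [
    [[1,-0.02,0.03,-0.01,0],[1,-0.04,0.06,-0.01,0],[1,-0.06,0.09,-0.01,0],[1,-0.08,0.12,-0.01,0],[1,-0.098,0.149,-0.01,0]]
  ]
}}

```text
time_s: 8.55
ee_pos: [0.5553, 0.1533, 0.3208]
eef_rot: [[-1.0, -0.0, 0.0], [-0.0, 1.0, 0.0], [-0.0, 0.0, -1.0]]
contact_force: [0.5, -1.0, 0.3]
finger_gap: 0.006
```

{"api": "servo_tool", "payload": {
  "rows": [
    [[1,0,0,0,0],[1,0,0,0,0]]
  ]
}}

```text
time_s: 8.72
ee_pos: [0.5547, 0.1527, 0.3199]
eef_rot: [[-1.0, -0.002, -0.002], [-0.002, 1.0, -0.0], [0.002, -0.0, -1.0]]
contact_force: [-0.1, -0.4, 0.8]
finger_gap: 0.005
```

```bash
python3 ang.py 10; python3 - <<'E'
from h import *
p=cv2.imread('pics/s10.png');cv2.imwrite('pics/s10c.png',cv2.resize(p[120:240,210:330],None,fx=5,fy=5,interpolation=cv2.INTER_CUBIC))
E
```

```text
[0.55466858 0.15274108 0.31988853] [-0.14334959 -0.37392037  0.75753084]
[(-72, 34), (-68, 272), (-24, 305), (-20, 498), (16, 24), (20, 146), (24, 68), (60, 235), (64, 344), (68, 14)]
```

View pics/s10c.png

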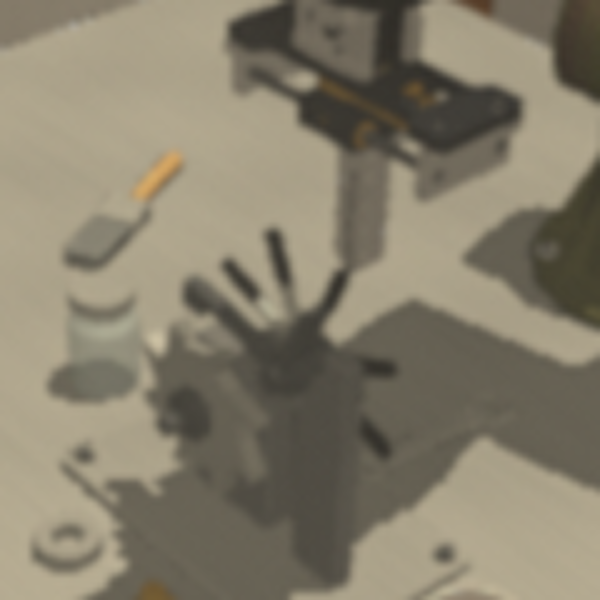

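{"api": "servo_tool", "payload": {
  "rows": [
    [[1,0,0,0.02,0],[1,0,0,0.04,0],[1,0,0,0.06,0],[1,0,0,0.075,0],[1,0,0,0.075,0]]
  ]
}}

```text
time_s: 9.23
ee_pos: [0.5532, 0.1508, 0.2436]
eef_rot: [[-1.0, 0.001, -0.004], [0.001, 1.0, -0.001], [0.004, -0.001, -1.0]]
contact_force: [0.2, -0.1, -0.5]
finger_gap: 0.006
```

{"api": "servo_tool", "payload": {
  "rows": [
    [[1,0,-0.005,0,0],[1,0,-0.01,0,0],[1,0,-0.015,0,0],[1,0,-0.02,0,0],[1,0,-0.025,0,0]]
  ]
}}

```text
time_s: 9.65
ee_pos: [0.5546, 0.1268, 0.2469]
eef_rot: [[-1.0, -0.0, 0.002], [-0.0, 1.0, 0.001], [-0.002, 0.001, -1.0]]
contact_force: [0.1, 2.8, 2.1]
finger_gap: 0.007
```

{"api": "servo_tool", "payload": {
  "rows": [
    [[1,0,-0.003,0,0],[1,0,-0.006,0,0],[1,0,-0.009,0,0],[1,0,-0.011,0,0],[1,0,-0.013,0,0]]
  ]
}}

```text
time_s: 10.07
ee_pos: [0.5543, 0.1141, 0.2459]
eef_rot: [[-1.0, -0.0, -0.0], [-0.0, 1.0, -0.0], [0.0, -0.0, -1.0]]
contact_force: [0.3, 1.9, 1.9]
finger_gap: 0.005
```

```bash
python3 ang.py 11; python3 - <<'E'
from h import *
p=cv2.imread('pics/s11.png');cv2.imwrite('pics/s11c.png',cv2.resize(p[120:240,210:330],None,fx=5,fy=5,interpolation=cv2.INTER_CUBIC))
E
```

```text
[0.55432076 0.11413682 0.24586003] [0.29899108 1.85437867 1.91797746]
[(-72, 41), (-68, 292), (-28, 15), (-24, 608), (-20, 870), (16, 82), (20, 288), (24, 82), (60, 544), (64, 427)]
```

View pics/s11c.png

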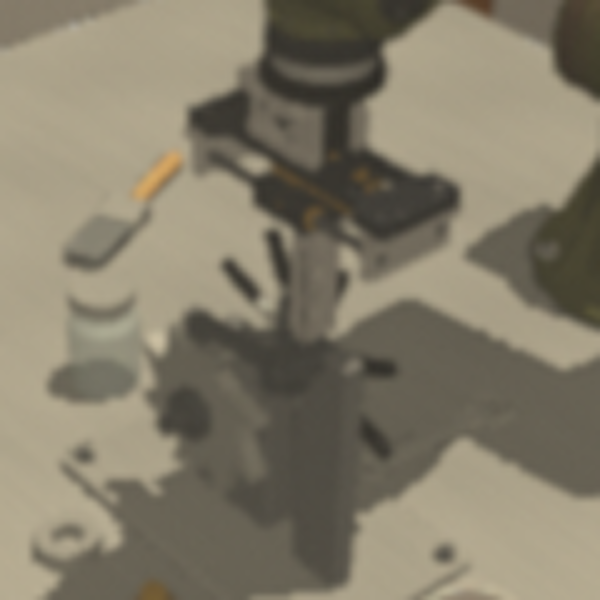

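The pawl is nearly down (nose at about (200,320)). I'll press on in 1 mm steps until the stop is felt.

{"api": "servo_tool", "payload": {
  "rows": [
    [[1,0,-0.001,0,0],[1,0,-0.002,0,0],[1,0,-0.003,0,0],[1,0,-0.004,0,0],[1,0,-0.005,0,0]]
  ]
}}

```text
time_s: 10.58
ee_pos: [0.5543, 0.1093, 0.246]
eef_rot: [[-1.0, -0.0, 0.0], [-0.0, 1.0, 0.0], [-0.0, 0.0, -1.0]]
contact_force: [-0.7, 3.9, 1.9]
finger_gap: 0.004
```

{"api": "servo_tool", "payload": {
  "rows": [
    [[1,0,-0.0005,0,0],[1,0,-0.001,0,0],[1,0,-0.001,0,0]]
  ]
}}

```text
time_s: 10.83
ee_pos: [0.5543, 0.1091, 0.246]
eef_rot: [[-1.0, -0.001, 0.0], [-0.001, 1.0, 0.001], [-0.0, 0.001, -1.0]]
contact_force: [-1.2, 7.3, 2.4]
finger_gap: 0.003
```

{"api": "servo_tool", "payload": {
  "rows": [
    [[1,0,-0.0005,0,0],[1,0,-0.001,0,0],[1,0,-0.001,0,0]]
  ]
}}

```text
time_s: 11.08
ee_pos: [0.5543, 0.1089, 0.2461]
eef_rot: [[-1.0, -0.001, 0.0], [-0.001, 1.0, 0.003], [-0.0, 0.003, -1.0]]
contact_force: [0.2, 12.8, 1.6]
finger_gap: 0.003
```

The stop is felt: y holds at 0.109 while the force rises to 13 N. I'll back off and look, to make sure this is the pawl's own stop and not a tooth.

{"api": "servo_tool", "payload": {
  "rows": [
    [[1,0,0.005,0,0],[1,0,0.02,0,0],[1,0,0.03,-0.03,0],[1,0.0,0.035,-0.065,0],[1,0.0,0.035,-0.1,0]]
  ]
}}

```text
time_s: 11.5
ee_pos: [0.5539, 0.143, 0.3467]
eef_rot: [[-1.0, -0.001, -0.002], [-0.001, 1.0, -0.001], [0.002, -0.001, -1.0]]
contact_force: [0.0, 0.4, -0.0]
finger_gap: 0.009
```

{"api": "servo_tool", "payload": {
  "rows": [
    [[1,0.02,0,-0.02,0],[1,0.05,0,-0.04,0],[1,0.08,0,-0.06,0],[1,0.105,0,-0.065,0],[1,0.11,0.0,-0.065,0]]
  ]
}}

```text
time_s: 11.92
ee_pos: [0.4421, 0.1422, 0.4136]
eef_rot: [[-1.0, -0.001, 0.004], [-0.001, 1.0, 0.001], [-0.004, 0.001, -1.0]]
contact_force: [-0.0, -0.3, 0.2]
finger_gap: 0.004
```

{"api": "servo_tool", "payload": {
  "rows": [
    [[1,0.03,-0.02,0,0],[1,0.05,-0.03,0,0],[1,0.05,-0.03,0,0],[1,0.05,-0.03,0,0]]
  ]
}}

```text
time_s: 12.25
ee_pos: [0.3944, 0.1119, 0.411]
eef_rot: [[-1.0, 0.001, 0.001], [0.001, 1.0, -0.0], [-0.001, -0.0, -1.0]]
contact_force: [0.3, 0.2, 1.0]
finger_gap: 0.003
```

```bash
python3 ang.py 12; python3 - <<'E'
from h import *
a=cv2.imread('pics/scene0.png')[150:240,220:310];p=cv2.imread('pics/s12.png')[150:240,220:310]
cv2.imwrite('pics/s12c.png',np.hstack([cv2.resize(i,(400,400),interpolation=cv2.INTER_CUBIC) for i in(a,p)]))
for n in('scene0','s12'):
    P=cloud('scene',np.load(f'pics/{n}.npy')); m=(abs(P[...,0]-.557)<.018)&(P[...,2]>.222)&(abs(P[...,1]-.1)<.03)&(P[...,2]<.285)
    q=P[m];A=np.polyfit(q[:,2],q[:,1],1);print(n,len(q),np.arctan(A[0]),q[:,1].mean(),q[:,1].max(),q[:,2].max())
    m=(abs(P[...,0]-.557)<.018)&(P[...,2]>.17)&(abs(P[...,1]-.0)<.015)&(P[...,2]<.26);q=P[m];print('nose top',len(q),np.percentile(q[:,2],[50,90,100]))
    m=(abs(P[...,0]-.455)<.015)&(P[...,2]>.1)&(abs(P[...,1])<.12);Q=P[m];y=Q[:,1]-.003;z=Q[:,2]-.12
    a=np.degrees(np.arctan2(y,z));r=np.hypot(y,z);s=(r>.06)&(r<.108)
    for c in(-65,-20,25,66):
        t=s&(abs(a-c)<10);print(c,t.sum(),a[t].mean().round(2))
E
```

```text
[0.39437981 0.11191882 0.41102443] [0.27052006 0.19974784 0.97638729]
[(-72, 30), (-68, 260), (-64, 46), (-28, 21), (-24, 156), (-20, 143), (16, 79), (20, 95), (24, 18), (60, 197), (64, 101)]
scene0 94 -0.006559144356353417 0.0941835648778627 0.09850761555133818 0.27312080526225285
nose top 37 [0.18206012 0.19203988 0.19371504]
-65 32 -65.72
-20 40 -20.49
25 30 24.52
66 24 67.3
s12 92 -0.010764552902017723 0.09495379614221028 0.09888493456401683 0.2727331238255018
nose top 38 [0.18651583 0.19377256 0.19469715]
-65 31 -67.25
-20 36 -21.91
25 32 23.28
66 24 65.88
```

View pics/s12c.png

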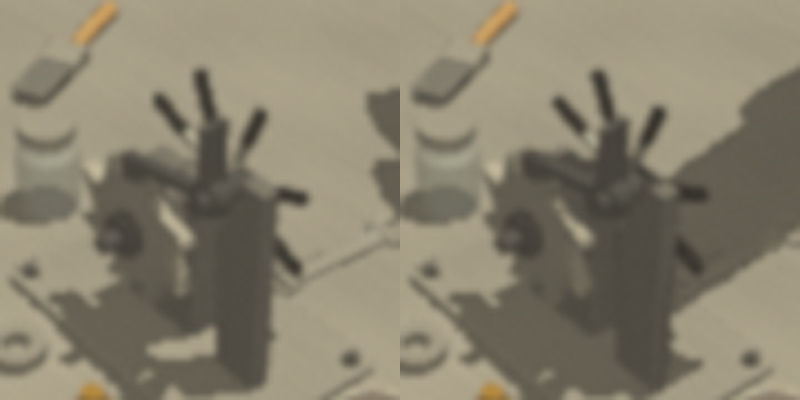

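View pics/w12.png

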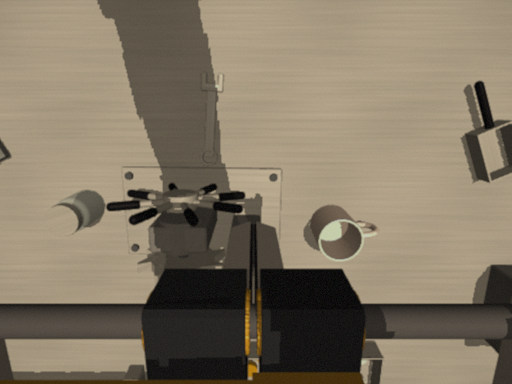

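The lever and nose are back at their starting pose to within about 0.02 rad, and the wheel is one notch back to within about 1.4°. The bystanders haven't moved. Handing in.

```bash
python3 -c "
from workcell import *
print(get_obs()['joint_velocities'].round(2)); print(hand_in())"
```

```text
[ 0.09  0.67 -0.24  0.06  0.15 -0.15]
the job is handed in; nothing more can be done
None
```

The wheel is back one notch with the pawl down in it, and I handed the job in at about 12.5 s of the 58 s allowed; no verdict was given.

**What I did:** With the fingers shut as a poker, I tipped the lever to about 0.35–0.4 rad so the pawl lifted. I then pushed the top spoke back and tipped the lever upright from its far side until it met its stop. The highest force I read was about 13 N, at that stop, and nothing was gripped.

**Last checks:**
- **Wheel:** it has turned about 43.5° (0.76 rad) from where it started, about 1.4° short of a full notch and within tolerance.
- **Pawl:** the lever and nose match their starting pose to about 0.02 rad, below the 0.06 limit.
- **Surroundings:** the arm is clear of everything. The loose things I could see in the last pictures were where they started, but I judged that by eye and did not measure it.

**Disagreements:** my position estimates for the unit differed by several millimetres between cameras, so I relied on touch and on before-and-after comparison instead. No check failed.

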